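# Start a photometer reading

## Task

Take a reading on the photometer by pressing with the closed fingertips, in this order: push down the raised half of the red rocker on the grey switch box to switch it on, press the blue filter key all the way down so that it stays down, push the open black sample lid fully shut, and last press the green button all the way down and finish the program while still holding it down. Leave the yellow and red keys alone, open nothing further, and do not pick up or shift the bottles, dish, beaker, mug or tube rack.

Things in the scene. Friction and masses are not known exactly. Their poses are not given: they have to be found in the camera images.
- photometer: white and blue bench photometer, 240 mm deep (its x) by 260 mm wide (its y); flat deck 75 mm above the table; origin at the centre of its underside, z up, its front (-x) towards the robot. Fixed. The filter keys and the green button lie in a row along the front of the deck, the display and the sample lid behind them, an amber bottle stands on the far corner of the deck
- switch_box: grey mains switch box, 130 (x) by 110 (y) by 60 mm high, with a red rocker on top; origin at the centre of its underside, its x runs along the rocker from the near half to the half with the white line. Fixed
- rocker (a joint): angle of the red rocker: 0 off (the half with the white line sticks up), 0.36 rad on (that half pressed level). Pushing takes about 2 N; no spring, it stays where it is left
- rocker_pad (a point): centre of the top face of the rocker half with the white line, the one to push down for on: 28 mm long (box x) by 34 mm wide, 18 mm from the hinge crease. The crease is level, lies 66 mm above the table over the box's origin and runs along the box's y. In the off position this half slopes up, away from the crease, by 0.36 rad (its end 10 mm above the crease); it is level in the on position
- key_blue (a joint): travel of the blue filter key: 0 up, 0.008 (m) fully down; pushing takes about 2.5 N, it has no spring and stays where it is left
- key_blue_top (a point): centre of the top of the blue filter key, a round 26 mm cap in a thin black collar (36 mm across, 3 mm high). Up, its top stands 13 mm above the photometer's deck, fully down 5 mm. The three filter keys (blue, yellow, red) stand in one row 50 mm apart, in any order
- key_yellow (a joint): travel of the yellow filter key: 0 up, 0.008 (m) fully down; pushing takes about 2.5 N, it has no spring and stays where it is left
- key_yellow_top (a point): centre of the top of the yellow filter key, a round 26 mm cap in a thin black collar (36 mm across, 3 mm high). Up, its top stands 13 mm above the photometer's deck, fully down 5 mm. The three filter keys (blue, yellow, red) stand in one row 50 mm apart, in any order
- key_red (a joint): travel of the red filter key: 0 up, 0.008 (m) fully down; pushing takes about 2.5 N, it has no spring and stays where it is left
- key_red_top (a point): centre of the top of the red filter key, a round 26 mm cap in a thin black collar (36 mm across, 3 mm high). Up, its top stands 13 mm above the photometer's deck, fully down 5 mm. The three filter keys (blue, yellow, red) stand in one row 50 mm apart, in any order
- lid (a joint): opening angle of the sample lid: 0 shut, starts 0.5 to 0.85 rad open; a stiff hinge (0.07 N m) lets it stay at any angle
- lid_hinge (a point): middle of the lid's hinge line, on the lid's far edge (photometer +x side), 85 mm above the table; the hinge runs along the photometer's y
- lid_push (a point): point on the lid's upper face, on its midline, 56 mm from the hinge towards the free edge. The lid is a black plate 80 mm long (from the hinge towards the photometer's front) by 72 mm wide and 10 mm thick with a white line at its free edge; shut, its upper face is 95 mm above the table
- read (a joint): travel of the green button: 0 up, 0.006 (m) fully down; a spring pushes back with 1.8 N at first, 6 N fully down, and returns it when let go
- read_top (a point): centre of the top of the round green read button, 30 mm across; up, its top is 18 mm above the deck
- read_base: the green button's black collar, 46 mm across and 12 mm high; origin at the centre of its underside, on the photometer's deck
- bottle_amber: brown dropper bottle, 46 mm across and 99 mm tall with its black stopper; origin at the centre of its underside. Leave it standing (on the photometer's deck)
- bottle_green: green-filled dropper bottle, 46 mm across and 99 mm tall with its black stopper; origin at the centre of its underside. Leave it standing
- bottle_clear: clear dropper bottle, 46 mm across and 99 mm tall with its black stopper; origin at the centre of its underside. Leave it standing
- petri: clear shallow dish, 90 mm across, 15 mm high; origin at the centre of its underside. Leave it
- beaker: translucent plastic beaker, 90 mm across, 120 mm tall; origin at the centre of its underside. Leave it
- mug: white ceramic mug, 84 mm across, 105 mm tall; origin at the centre of its underside. Leave it
- rack: grey three-tier test tube rack, about 170 mm across and 197 mm tall, with glass tubes; origin at the centre of its underside. Leave it

How it is judged:
By the outcome, as a careful person would: the job done as asked, in the order asked, and still so for the second after the job is handed in, while the arm keeps its last pose, push and grip.
It also fails if it takes over 51 s, if anything falls off the work surface, if the arm or the gripper's body presses on something with over 40 N, if the wrist force passes 120 N, or if a joint passes its speed limit or range.

## Robot

A 7-joint arm with a two-finger parallel gripper is mounted at the origin on the work surface. World frame = base frame: x ahead of the robot, y to its left, z up, the work surface at z = 0. Lengths are in m, angles in rad, forces in N, time in s.
With the tool pointing down it reaches from about 0.4 to 0.9 m from the base axis. Payload 5.5 kg.
Tool frame: the origin (TCP) lies between the finger pads; the fingertips stand 19 mm ahead of it and the grasp point (between the pads) is the TCP (bot.tips_ahead is the z of the fingertips in the tool frame, in m); z points along the fingers, y is the line along which they close (so a half turn about z gives the same grasp; the last joint's range is limited). The gripper opens to 85 mm and grips with 20 to 120 N. Pads are 22 mm wide; open, the fingers measure 114 mm over their backs; the gripper's body (76 mm by 85 mm) begins 54 mm behind the grasp point. The pads swing forward as they close: fully open they stand 13 mm farther back than shut.
Start: joints at [-0.945, 0.501, -0.427, 1.55, 0.221, 1.138, -0.21], TCP at [0.231, 0.608, 0.25] pointing down, gripper open.
Joint ranges: [-2.88, 2.88], [-0.31, 2.03], [-1.54, 1.56], [0.2, 2.42], [-1.41, 4.55], [0.19, 2.02], [-2.57, 2.57]. Speed limits (rad/s): [2.57, 2.57, 3.14, 3.14, 3.14, 3.14, 3.14].

## Interface

Orientations are given as a unit quaternion [w, x, y, z].
In Python, from station import get_state, eyes, ticket, spotter, bot gives the robot as it stands.
- The arm moves only by the tool apply_moves, never from a script. Its argument "deltas" is a list of rows, each a list of 3 entries, a list of its own where there are three numbers: the shift along the tool's x, y, z in mm, then the turn about the tool's z in rad, then the opening in per cent of the stroke, from 0 (shut) to 100 (fully open). In form: [[[x, y, z], roll, fingers], ...]. A call has 1 to 5 rows; each row shifts and turns the commanded pose from where the row before left it, along the tool's axes as they then stand; what a row does not reach is not made up. A row lasts 1/10 s, in which the tool goes at most 50 mm and 8.59 degrees, less where a joint would pass 70% of its speed; a pose out of reach is approached as far as the arm can. A call is refused whole if a number of a shift passes 50 or a number of a turn 0.15, either way. A call with a gripper value outside its range is refused whole. The fingers move at their own pace and stop on an object; "squeeze" is the grip in N (left out, the last holds). Time passes only in rows, so rows that do not move let the fingers close. It gives the time, the measured TCP pose, the force, the opening and the grip force at its end, in the units of the state.
- get_state(): the state, without advancing time (a new reading comes with each control period).
- eyes.snapshot(name): name is "scene" or "top" or "wrist"; returns (picture, depth): 400x640x3 uint8, blue, green, red; 400x640 float32, m along the optical axis (not along the pixel's ray), 0 where there is no reading.
- eyes.calibration(name): a dict with "K" (3x3 intrinsics, pixels), "origin" and "orientation" of the camera in the world; the wrist camera has in their place "hand_eye" (4x4, takes a point from camera to tool coordinates, whose origin is the TCP and whose axes are the flange's). Camera axes: x right, y down, z forward; pixel columns grow to the right and rows downward; lengths in m; the calibration is good to about 2 mm. A picture is of the moment at which its call begins: read the wrist's pose just before it. calibration takes no time and is no camera call.
- ticket.finish_job(): hands the job in; it is judged then, once.
Trained networks look in the newest picture that a camera, given by its name, has taken for a name from the list of things; names that differ only in an ending like _2 or _b are one class to them, and where a whole thing is asked for, a point or a joint stands for the part that bears it (a point fixed in the world has none). Each returns a list of dicts, best first, with "score" (0 to 1); they miss things now and then, are a little off and sometimes report something else, mostly with a low value. They report only what shows in the picture. A call takes as long as a camera call.
- spotter.cut_out(camera, label): "pixels" (400x640 bool, what is visible of it) and "box" ([left, top, width, height] in pixels, round what is visible of it).
The state is a dict: "time": time; "joint_pos": joint angles; "dq": joint speeds; "joint_torque": joint torques, N m; "position": TCP position; "tool_rot": TCP orientation; "contact_force": force on the tool from outside, world axes, zero at the start; "wrist_torque": the same for the moment, N m; "opening": opening from 0.0 (shut) to 1.0 (fully open); "finger_force": force on a finger pad.
Only numpy, scipy, OpenCV 4.12 (cv2) and the standard library are available. Lean on these libraries where they do the work, as an engineer would, in place of code of your own. Each camera call takes 0.05 s, during which the arm holds its last target. There are 200 camera calls.

## Working session

There is one attempt and no reset: what is moved stays moved. The work goes in short steps, Python scripts to look and compute and a tool call to move; the robot and the scene stay as the last step left them, time stands still between calls to the robot, and variables do not carry over. Pictures are saved under pics/ and viewed, at most 10 in all, crops included, and the job is handed in when it is done.

Besides the shell and the picture viewer there is one more tool, called after "Call:" as a command line: name --argument value ..., lists and objects as JSON in quotes. apply_moves: Moves the arm, as the interface text tells. Its arguments: {"type":"object","properties":{"deltas":{"type":"array","items":{"type":"array"}},"squeeze":{"type":"number"}},"required":["deltas"]}

```bash
mkdir -p pics; ls
cat > h.py <<'E'
import numpy as np, cv2
from scipy.spatial.transform import Rotation as R
from station import get_state, eyes, ticket, spotter, bot
def q2R(q): return R.from_quat([q[1],q[2],q[3],q[0]]).as_matrix()
def campose(name,st=None):
    c=eyes.calibration(name); K=np.array(c["K"])
    if name=="wrist":
        T=np.eye(4);T[:3,:3]=q2R(st["tool_rot"]);T[:3,3]=st["position"]
        T=T@np.array(c["hand_eye"]); return K,T[:3,:3],T[:3,3]
    o=np.array(c["orientation"]); Rm=o if o.shape==(3,3) else q2R(o)
    return K,Rm,np.array(c["origin"])
def cloud(name,d,st=None):
    K,Rm,o=campose(name,st)
    v,u=np.mgrid[:d.shape[0],:d.shape[1]]
    p=np.stack([(u-K[0,2])/K[0,0]*d,(v-K[1,2])/K[1,1]*d,d],-1)
    return p@Rm.T+o
E
python3 - <<'E'
from h import *
st=get_state(); print(st)
for n in ["scene","top"]:
    p,d=eyes.snapshot(n); cv2.imwrite(f"pics/{n}0.png",p); W=cloud(n,d)
    np.savez(f"/tmp/{n}0.npz",p=p,W=W,d=d)
    print(n,eyes.calibration(n))
    for l in ["photometer","switch_box","rocker","key_blue","key_yellow","key_red","lid","read","read_base","bottle_amber","bottle_green","bottle_clear","rack","mug","beaker","petri"]:
        for r in spotter.cut_out(n,l)[:1]:
            m=r["pixels"]&(d>0); print(l,round(r["score"],2),r["box"],np.round(np.median(W[m],0),3) if m.any() else None)
E
```

```text
pics
{'time': 0.0, 'joint_pos': array([-0.94481093,  0.50186787, -0.42680188,  1.55143088,  0.22080962,
        1.13830202, -0.21030208]), 'dq': array([-0.00116631,  0.00017046, -0.00102539,  0.00010353, -0.00028803,
       -0.00054855, -0.00034132]), 'joint_torque': array([ 1.98213825e-04, -5.69524384e+01, -5.81602201e+00, -2.80950987e+01,
        1.06590480e-02,  1.19197211e-02, -1.21110622e-05]), 'position': array([0.23048082, 0.60707148, 0.24925566]), 'tool_rot': array([-2.09741986e-04,  1.80368828e-01,  9.83598565e-01, -9.51118257e-04]), 'contact_force': array([ 0.14482778, -0.01061102, -0.59980462]), 'wrist_torque': array([-0.01942583, -0.00869445,  0.00791557]), 'finger_force': 0.0, 'opening': 1.0010368513460448}
scene {'K': array([[506.3073283 ,   0.        , 325.40504436],
       [  0.        , 506.3073283 , 197.92436639],
       [  0.        ,   0.        ,   1.        ]]), 'origin': array([ 1.45188458, -0.48600837,  0.91635473]), 'orientation': array([-0.3787352 ,  0.79111453,  0.43099849, -0.21198526])}
photometer 0.77 [244.6, 165.1, 127.3, 101.8] [0.614 0.004 0.076]
swit
[... 1444 characters left out ...]
4, 10.4] [0.475 0.008 0.088]
key_red 0.39 [290.5, 230.4, 11.2, 7.9] [0.485 0.108 0.088]
lid 0.9 [302.6, 173.5, 30.0, 20.5] [0.623 0.047 0.125]
read 0.57 [353.1, 238.4, 16.2, 7.9] [ 0.466 -0.062  0.096]
read_base 0.63 [351.0, 233.1, 19.0, 16.5] [ 0.466 -0.06   0.089]
bottle_amber 0.83 [359.6, 172.4, 18.2, 23.3] [ 0.62  -0.078  0.128]
bottle_green 0.77 [432.1, 150.5, 22.1, 19.5] [ 0.697 -0.289  0.052]
bottle_clear 0.58 [179.2, 232.2, 21.2, 17.7] [0.468 0.394 0.053]
rack 0.71 [149.4, 146.5, 75.2, 61.2] [0.63  0.395 0.075]
mug 0.92 [348.6, 112.0, 43.1, 39.5] [ 0.782 -0.098  0.046]
beaker 0.76 [281.5, 109.2, 32.9, 36.9] [0.787 0.113 0.054]
petri 0.82 [166.5, 260.1, 31.5, 34.9] [0.367 0.434 0.01 ]
```

Run:
```python
from h import *
t=np.load("/tmp/top0.npz"); s=np.load("/tmp/scene0.npz")
a=cv2.resize(t["p"][150:280,265:475],None,fx=3.8,fy=3.8,interpolation=cv2.INTER_CUBIC)[:, :800]
cv2.imwrite("pics/crop_top.png",a)
```

```text
(no output)
```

View pics/crop_top.png

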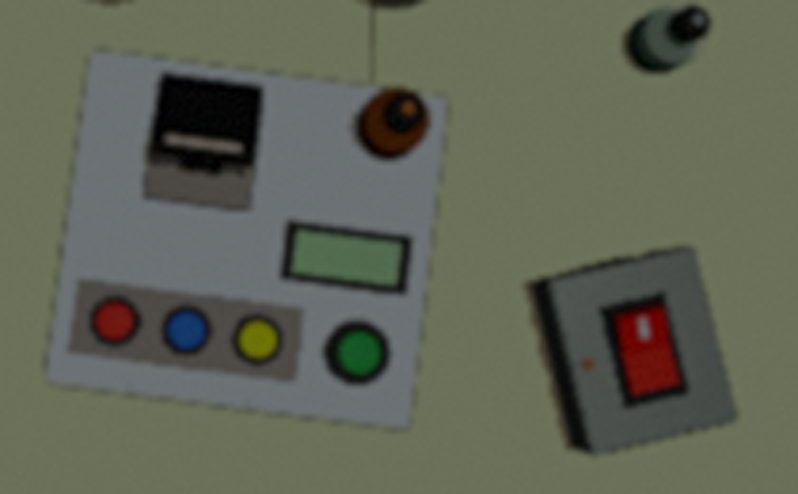

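View pics/scene0.png

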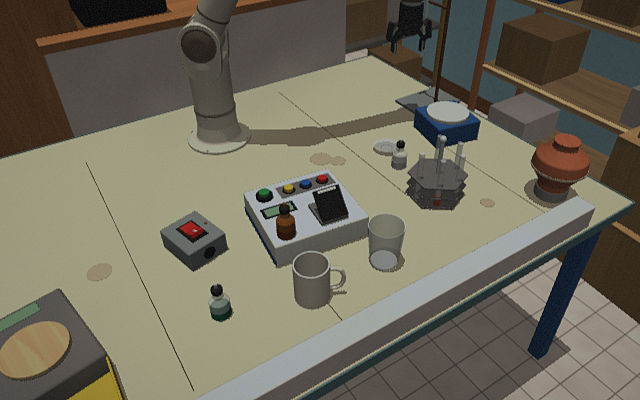

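The top crop shows red, blue, yellow keys at crop (115,320), (187,330), (258,340), green button (358,350), lid (205,120) open with its white line near (205,143), amber bottle (395,120), and rocker centre (645,350) with white line at (644,328), the far half. Now measuring these by colour and ray–plane intersection.

```bash
cat >> h.py <<'E'
def ray(name,u,v,z,st=None):
    K,Rm,o=campose(name,st); r=Rm@np.array([(u-K[0,2])/K[0,0],(v-K[1,2])/K[1,1],1]); return o+r*(z-o[2])/r[2]
HS={"red":(0,8),"blue":(100,125),"yellow":(24,34),"green":(50,75)}
def blobs(p,c,win,smin=130,vmin=50):
    h=cv2.cvtColor(p,cv2.COLOR_BGR2HSV); lo,hi=HS[c]
    m=((h[...,0]>=lo)&(h[...,0]<=hi)|((c=="red")&(h[...,0]>172)))&(h[...,1]>smin)&(h[...,2]>vmin)
    x0,y0,x1,y1=win; w=np.zeros_like(m); w[y0:y1,x0:x1]=1; m&=w
    n,l,s,ce=cv2.connectedComponentsWithStats(m.astype(np.uint8))
    return sorted([(int(s[i,4]),ce[i]) for i in range(1,n)],key=lambda a:-a[0])[:2]
E
python3 - <<'E'
from h import *
for n,wins in {"top":[(280,220,370,255),(410,210,470,272)],"scene":[(245,160,340,205),(160,210,225,245)]}.items():
    t=np.load(f"/tmp/{n}0.npz")
    for c,z in [("red",.088),("blue",.088),("yellow",.088),("green",.093)]:
        print(n,c,[(a,np.round(ce,1),np.round(ray(n,*ce,z),4)) for a,ce in blobs(t["p"],c,wins[0])])
    print(n,"rocker",[(a,np.round(ce,1),np.round(ray(n,*ce,.07),4)) for a,ce in blobs(t["p"],"red",wins[1])])
    W=t["W"]
    # photometer deck & box top point sets
    for nm,lo,hi,z0 in [("photo",(.38,-.2),(.76,.2),.075),("box",(.36,-.38),(.6,-.16),.06)]:
        m=(abs(W[...,2]-z0)<.006)&(W[...,0]>lo[0])&(W[...,0]<hi[0])&(W[...,1]>lo[1])&(W[...,1]<hi[1])
        (cx,cy),(w,h),a=cv2.minAreaRect(W[m][:,:2].astype(np.float32)*1000); print(nm,m.sum(),cx,cy,w,h,a)
    m=(W[...,2]>.098)&(W[...,0]>.55)&(W[...,0]<.72)&(W[...,1]>-.0)&(W[...,1]<.12); q=W[m]
    print("lid",m.sum(),q.min(0),q.max(0)); c=q.mean(0); u,s,v=np.linalg.svd(q-c); print(c,v[2],s)
E
```

```text
top red [(89, array([294.7, 234.1]), array([0.4871, 0.1086, 0.088 ]))]
top blue [(84, array([313.7, 236.5]), array([0.4813, 0.0588, 0.088 ]))]
top yellow [(85, array([332.5, 238.8]), array([0.4759, 0.0093, 0.088 ]))]
top green [(101, array([359.1, 242.4]), array([ 0.4674, -0.0604,  0.093 ]))]
top rocker [(275, array([434.9, 242.3]), array([ 0.4703, -0.2676,  0.07  ]))]
photo 6866 589.160400390625 11.345993041992188 279.4883117675781 345.1537170410156 88.0762939453125
box 1718 470.5074157714844 -269.0733642578125 129.91815185546875 111.04096984863281 13.867491722106934
lid 557 [0.59074509 0.0077173  0.09809524] [0.65308502 0.08296353 0.15157038]
[0.620128   0.04644766 0.12617712] [-0.65813772  0.07717343 -0.74893191] [0.53061731 0.48594909 0.05081793]
scene red [(58, array([321.7, 178.2]), array([0.493 , 0.1059, 0.088 ]))]
scene blue [(54, array([304.9, 182.8]), array([0.4857, 0.0565, 0.088 ]))]
scene yellow [(40, array([288.2, 186.8]), array([0.4763, 0.0097, 0.088 ]))]
scene green [(61, array([263.5, 192.1]), array([ 0.4666, -0.0598,  0.093 ]))]
scene rocker [(232, array([191.2, 229.4]), array([ 0.4757, -0.2686,  0.07  ]))]
photo 3976 589.63232421875 11.556243896484375 286.1429748535156 346.29583740234375 88.13502502441406
box 1390 473.0863952636719 -267.4654846191406 134.88763427734375 111.47306823730469 14.742180824279785
lid 821 [0.59342586 0.0090307  0.09814551] [0.66266059 0.08553062 0.15126681]
[0.62605509 0.0459006  0.12356184] [ 0.6802406  -0.08857446  0.72761754] [0.61373572 0.60534821 0.0706826 ]
```

Call:
apply_moves --deltas '[[[0,0,0],-0.12,0],[[0,0,0],-0.12,0],[[0,0,0],-0.12,0],[[0,0,0],-0.12,0],[[0,0,0],-0.12,0]]' --squeeze 30

```text
time: 2.2
position: [0.2307, 0.6077, 0.2503]
tool_rot: [0.0, -0.121, 0.993, 0.0]
contact_force: [-0.8, -0.1, 0.1]
opening: 0.143
finger_force: 0.0
```

```bash
cat >> h.py <<'E'
def go(target,st=None):
    st=st or get_state(); Rm=q2R(st["tool_rot"]); d=np.array(target)-st["position"]
    print("pos",np.round(st["position"],4),"yaw",round(np.arctan2(Rm[1,0],Rm[0,0]),3),"F",np.round(st["contact_force"],1),"open",round(st["opening"],2),"t",round(st["time"],2),"tool delta mm",np.round(Rm.T@d*1000,1))
E
python3 -c "
from h import *
print(bot.tips_ahead); go([.42,.1,.25]);go([.490,-.263,.20])"
```

```text
0.019
pos [0.2307 0.6077 0.2503] yaw -2.9 F [-0.8 -0.1  0.1] open 0.14 t 2.2 tool delta mm [-6.210e+01 -5.383e+02  3.000e-01]
pos [0.2307 0.6077 0.2503] yaw -2.9 F [-0.8 -0.1  0.1] open 0.14 t 2.2 tool delta mm [ -43.  -907.5   50.3]
```

Call:
apply_moves --deltas '[[[-7,-40,0],0,0],[[-7,-45,0],0,0],[[-7,-45,0],0,0],[[-7,-45,0],0,0],[[-7,-45,0],0,0]]'

```text
time: 2.7
position: [0.3169, 0.4004, 0.2504]
tool_rot: [0.0, -0.118, 0.993, 0.0]
contact_force: [0.8, 1.0, -0.8]
opening: 0.0
finger_force: 0.0
```

Call:
apply_moves --deltas '[[[-6,-45,0],0,0],[[-6,-45,0],0,0],[[-5,-45,0],0,0],[[-5,-45,0],0,0],[[-5,-45,0],0,0]]'

```text
time: 3.2
position: [0.396, 0.188, 0.2507]
tool_rot: [0.001, -0.118, 0.993, 0.0]
contact_force: [1.9, 0.2, -0.7]
opening: -0.004
finger_force: 0.0
```

```bash
python3 -c "
from h import *
go([.490,-.263,.20])"
```

```text
pos [0.396  0.188  0.2507] yaw -2.904 F [ 1.9  0.2 -0.7] open -0.0 t 3.2 tool delta mm [  14.7 -460.5   50.7]
```

Call:
apply_moves --deltas '[[[4,-38,0],0,0],[[4,-38,0],0,0],[[3,-38,0],0,0],[[0,-20,0],0,0],[[0,0,0],0,0]]'

```text
time: 3.7
position: [0.4168, 0.0538, 0.2505]
tool_rot: [0.0, -0.116, 0.993, -0.0]
contact_force: [0.4, -0.1, -0.2]
opening: 0.001
finger_force: 0.0
```

Run:
```python
from h import *
st=get_state(); p,d=eyes.snapshot("wrist"); W=cloud("wrist",d,st); np.savez("/tmp/w1.npz",p=p,W=W,d=d,pos=st["position"],q=st["tool_rot"])
cv2.imwrite("pics/w1.png",p); go([.490,-.263,.20])
for c,z in [("red",.088),("blue",.088),("yellow",.088),("green",.093)]:
    print(c,[(a,np.round(ce,1),np.round(ray("wrist",*ce,z,st),4),np.round(W[int(ce[1]),int(ce[0])],3)) for a,ce in blobs(p,c,(0,0,640,400))])
```

```text
pos [0.4165 0.0559 0.2505] yaw -2.908 F [0.4 0.1 0.3] open 0.0 t 3.75 tool delta mm [   2.5 -327.3   50.5]
red [(430, array([362.4, 268.7]), array([0.4835, 0.1114, 0.088 ]), array([0.483, 0.111, 0.088]))]
blue [(44, array([296.2, 244.2]), array([0.4743, 0.0497, 0.088 ]), array([0.474, 0.05 , 0.088]))]
yellow [(697, array([249.9, 234.2]), array([0.4745, 0.0092, 0.088 ]), array([0.474, 0.008, 0.089]))]
green [(969, array([165.9, 210.6]), array([ 0.4679, -0.0617,  0.093 ]), array([ 0.466, -0.061,  0.097]))]
```

View pics/w1.png

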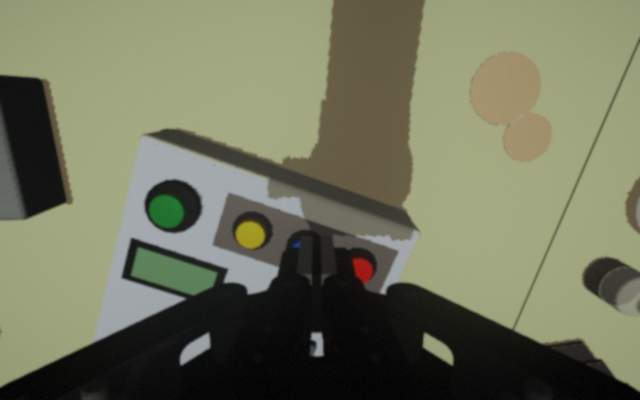

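The wrist view confirms yellow (250,234) and green (166,211) where the top camera put them; the fingers hide blue, which follows from the row. On to the rocker.

Call:
apply_moves --deltas '[[[0,-45,0],0,0],[[0,-45,0],0,0],[[0,-45,0],0,0],[[0,-45,10],0,0],[[0,-45,10],0,0]]'

```text
time: 4.25
position: [0.4705, -0.1616, 0.2306]
tool_rot: [0.001, -0.12, 0.993, 0.0]
contact_force: [0.7, 0.7, 1.0]
opening: -0.002
finger_force: 0.0
```

Call:
apply_moves --deltas '[[[0,-45,10],0,0],[[0,-40,10],0,0],[[2,-17,10],0,0],[[0,0,0],0.06,0],[[0,0,0],0,0]]'

```text
time: 4.75
position: [0.4915, -0.2598, 0.1994]
tool_rot: [-0.0, -0.089, 0.996, 0.001]
contact_force: [-0.9, -0.1, -0.6]
opening: 0.002
finger_force: 0.0
```

Run:
```python
from h import *
st=get_state(); p,d=eyes.snapshot("wrist"); W=cloud("wrist",d,st)
cv2.imwrite("pics/w2.png",p); go([.491,-.263,.12])
print([(a,np.round(ce,1),np.round(ray("wrist",*ce,.07,st),4)) for a,ce in blobs(p,"red",(0,0,640,400))])
m=(abs(W[...,2]-.06)<.004); print(m.sum(),cv2.minAreaRect(W[m][:,:2].astype(np.float32)*1000))
```

```text
pos [ 0.4918 -0.2594  0.1999] yaw -2.961 F [ 0.2 -0.2 -0.4] open 0.0 t 4.8 tool delta mm [ 1.4 -3.5 79.9]
[(3753, array([308.3, 160.7]), array([ 0.4695, -0.2691,  0.07  ]))]
22419 ((501.497802734375, -226.52774047851562), (238.74693298339844, 212.59417724609375), 81.955078125)
```

View pics/w2.png

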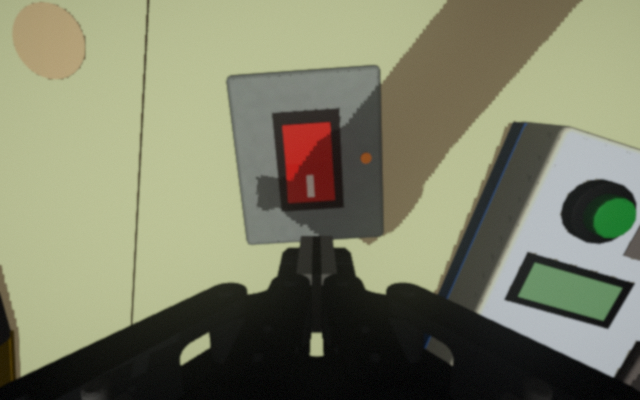

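The picture shows the rocker centred at (308,161) with the white line toward the gripper (310,185), tool axes nearly parallel. Descend.

Call:
apply_moves --deltas '[[[1,-3,30],0,0],[[0,0,30],0,0],[[0,0,20],0,0],[[0,0,8],0,0],[[0,0,8],0,0]]'

```text
time: 5.3
position: [0.4915, -0.2633, 0.1044]
tool_rot: [0.0, -0.09, 0.996, 0.0]
contact_force: [0.0, 0.1, 0.2]
opening: -0.002
finger_force: 0.0
```

Call:
apply_moves --deltas '[[[0,0,4],0,0],[[0,0,4],0,0],[[0,0,4],0,0],[[0,0,4],0,0],[[0,0,2],0,0]]'

```text
time: 5.8
position: [0.4917, -0.2647, 0.0867]
tool_rot: [0.001, -0.089, 0.996, -0.0]
contact_force: [1.1, -0.6, 1.0]
opening: 0.004
finger_force: 0.9
```

Call:
apply_moves --deltas '[[[0,0,2],0,0],[[0,0,1],0,0],[[0,0,1],0,0],[[0,0,0],0,0],[[0,0,0],0,0]]'

```text
time: 6.3
position: [0.4914, -0.2648, 0.0848]
tool_rot: [0.001, -0.088, 0.996, -0.0]
contact_force: [-4.2, 3.1, 21.1]
opening: -0.003
finger_force: 10.6
```

Stop reached (21 N, tip at 66 mm). Lift and check with the wrist camera.

Call:
apply_moves --deltas '[[[0,0,-10],0,0],[[0,0,-30],0,0],[[0,0,-40],0,0],[[0,0,-35],0,0],[[0,0,0],0,0]]'

```text
time: 6.8
position: [0.4932, -0.2664, 0.2023]
tool_rot: [0.004, -0.088, 0.996, -0.002]
contact_force: [0.2, -0.4, 0.5]
opening: -0.001
finger_force: 0.0
```

Run:
```python
from h import *
st=get_state(); p,d=eyes.snapshot("wrist"); W=cloud("wrist",d,st); 
h=cv2.cvtColor(p,cv2.COLOR_BGR2HSV); m=((h[...,0]<8)|(h[...,0]>172))&(h[...,1]>130)&(h[...,2]>50); m[:, 400:]=0;m[230:]=0
q=W[m]; e=np.array([.97,.243]); s=(q[:,:2]-[.471,-.268])@e
for a in np.arange(-.03,.03,.006):
    k=(s>=a)&(s<a+.006); print(round(a,3),k.sum(),np.round(np.median(q[k,2]),4) if k.any() else '')
go([.480,.059,.20])
```

```text
-0.03 478 0.0731
-0.024 424 0.0744
-0.018 408 0.0722
-0.012 386 0.07
-0.006 366 0.0678
-0.0 383 0.0665
0.006 350 0.0665
0.012 307 0.0665
0.018 304 0.0665
0.024 252 0.0663
pos [ 0.4918 -0.2656  0.1998] yaw -2.965 F [0.1 0.2 0.2] open -0.0 t 6.85 tool delta mm [-45.4 321.7  -1. ]
```

Rocker is level on the white-line half: on. To the blue key.

Call:
apply_moves --deltas '[[[-6,40,0],0,0],[[-6,40,0],0,0],[[-6,40,0],0,0],[[-6,40,0],0,0],[[-6,40,0],0,0]]'

```text
time: 7.35
position: [0.4832, -0.061, 0.1957]
tool_rot: [-0.002, -0.088, 0.996, 0.0]
contact_force: [1.1, 0.6, 0.2]
opening: -0.0
finger_force: 0.0
```

Call:
apply_moves --deltas '[[[-5,40,0],0,0],[[-5,40,0],0,0],[[-5,41,0],0,0],[[0,0,0],0.14,0],[[0,0,0],0.14,0]]'

```text
time: 7.85
position: [0.4768, 0.0608, 0.1956]
tool_rot: [-0.002, 0.052, 0.999, -0.0]
contact_force: [-0.6, -0.9, -0.0]
opening: 0.002
finger_force: 0.0
```

```bash
python3 -c "
from h import *
go([.480,.059,.12])"
```

```text
pos [0.4768 0.0608 0.1956] yaw 3.037 F [-0.6 -0.9 -0. ] open 0.0 t 7.85 tool delta mm [-3.7 -1.4 75.6]
```

Call:
apply_moves --deltas '[[[-4,-2,30],0,0],[[0,0,30],0,0],[[0,0,16],0,0],[[0,0,4],0,0],[[0,0,0],0,0]]'

```text
time: 8.35
position: [0.4808, 0.0567, 0.1159]
tool_rot: [-0.002, 0.051, 0.999, -0.0]
contact_force: [-0.7, -0.4, 0.3]
opening: -0.003
finger_force: 0.0
```

Call:
apply_moves --deltas '[[[0,0,4],0,0],[[0,0,4],0,0],[[0,0,4],0,0],[[0,0,3],0,0],[[0,0,2],0,0]]'

```text
time: 8.85
position: [0.4828, 0.057, 0.1005]
tool_rot: [0.001, 0.051, 0.999, 0.0]
contact_force: [0.7, 0.4, 2.5]
opening: -0.0
finger_force: 1.2
```

Call:
apply_moves --deltas '[[[0,0,2],0,0],[[0,0,1],0,0],[[0,0,0],0,0],[[0,0,0],0,0]]'

```text
time: 9.25
position: [0.4829, 0.057, 0.0987]
tool_rot: [0.001, 0.051, 0.999, 0.0]
contact_force: [-3.1, -1.6, 14.7]
opening: -0.002
finger_force: 7.9
```

Bottomed (15 N, tip 80 mm). Lift and move above the lid, then look back at the keys.

Call:
apply_moves --deltas '[[[0,0,-10],0,0],[[0,0,-40],0,0],[[0,0,-40],0,0],[[0,0,-40],0,0],[[-30,0,0],0,0]]'

```text
time: 9.75
position: [0.513, 0.0551, 0.2333]
tool_rot: [0.004, 0.051, 0.999, 0.001]
contact_force: [2.3, 1.2, 0.3]
opening: 0.002
finger_force: 0.0
```

Call:
apply_moves --deltas '[[[-40,0,0],0,0],[[-35,0,0],0,0],[[-30,0,0],0,0],[[0,0,0],0,0],[[0,0,0],0,0]]'

```text
time: 10.25
position: [0.616, 0.043, 0.2264]
tool_rot: [-0.001, 0.052, 0.999, -0.0]
contact_force: [-0.7, -0.0, 0.1]
opening: -0.005
finger_force: 0.0
```

Run:
```python
from h import *
st=get_state(); p,d=eyes.snapshot("wrist"); W=cloud("wrist",d,st); cv2.imwrite("pics/w3.png",p)
for c,z in [("red",.088),("blue",.08),("yellow",.088),("green",.093)]:
    print(c,[(a,np.round(ce,1),np.round(ray("wrist",*ce,z,st),4),np.round(W[int(ce[1]),int(ce[0])],4)) for a,ce in blobs(p,c,(0,0,640,400))])
go([.617,.047,.19])
t,d=eyes.snapshot("scene"); W=cloud("scene",d)
m=(W[...,2]>.099)&(W[...,2]<.155)&(W[...,0]>.55)&(W[...,0]<.72)&(W[...,1]>-.0)&(W[...,1]<.12); q=W[m]; print(m.sum(), q.min(0),q.max(0))
```

```text
red [(349, array([393.2,   5.1]), array([0.4952, 0.1071, 0.088 ]), array([0.4953, 0.1068, 0.0888])), (2, array([153.5, 195. ]), array([ 0.6075, -0.0805,  0.088 ]), array([ 0.6043, -0.0735,  0.1027]))]
blue [(354, array([318.1,   5.3]), array([0.4883, 0.0575, 0.08  ]), array([0.4882, 0.0575, 0.0805]))]
yellow [(276, array([243.,   4.]), array([0.4843, 0.0076, 0.088 ]), array([0.4844, 0.0077, 0.0885]))]
green [(203, array([131.9,   3. ]), array([ 0.4776, -0.0637,  0.093 ]), array([ 0.4789, -0.062 ,  0.098 ]))]
pos [0.6154 0.0433 0.2266] yaw 3.039 F [-0.5  0.8  0.6] open -0.0 t 10.3 tool delta mm [-1.3  3.8 36.6]
802 [0.59349328 0.00763449 0.09913577] [0.65729007 0.08793852 0.1520771 ]
```

View pics/w3.png

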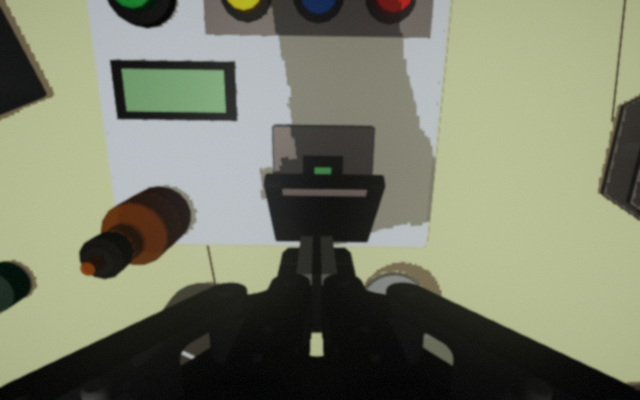

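Blue is down (80.5 mm vs 88.5 for the others), lid midline near column 323 with its white line at row 192; fingers at 316, so shift +4 mm and push the lid down.

Call:
apply_moves --deltas '[[[-1,4,30],0,0],[[0,0,30],0,0],[[0,0,8],0,0],[[0,0,8],0,0],[[0,0,8],0,0]]'

```text
time: 10.85
position: [0.6188, 0.0471, 0.1445]
tool_rot: [0.001, 0.051, 0.999, 0.0]
contact_force: [0.6, -0.8, 2.9]
opening: -0.004
finger_force: 1.1
```

Call:
apply_moves --deltas '[[[0,0,7],0,0],[[0,0,7],0,0],[[0,0,6],0,0],[[0,0,4],0,0],[[0,0,2],0,0]]'

```text
time: 11.35
position: [0.6173, 0.0471, 0.1166]
tool_rot: [-0.001, 0.051, 0.999, -0.0]
contact_force: [-0.9, 0.3, 1.5]
opening: 0.001
finger_force: 1.0
```

Call:
apply_moves --deltas '[[[0,0,2],0,0],[[0,0,1],0,0],[[0,0,1],0,0],[[0,0,0],0,0]]'

```text
time: 11.75
position: [0.6177, 0.047, 0.1141]
tool_rot: [-0.0, 0.051, 0.999, -0.0]
contact_force: [-4.7, -0.5, 7.9]
opening: -0.001
finger_force: 3.9
```

Call:
apply_moves --deltas '[[[0,0,1],0,0],[[0,0,1],0,0],[[0,0,0],0,0],[[0,0,0],0,0]]'

```text
time: 12.15
position: [0.6177, 0.047, 0.1139]
tool_rot: [-0.0, 0.051, 0.999, -0.0]
contact_force: [-8.8, -0.1, 20.8]
opening: 0.0
finger_force: 9.9
```

Call:
apply_moves --deltas '[[[0,0,-15],0,0],[[0,0,-40],0,0],[[0,0,-40],0,0],[[0,0,-10],0,0],[[0,0,0],0,0]]'

```text
time: 12.65
position: [0.6199, 0.047, 0.2192]
tool_rot: [0.003, 0.051, 0.999, 0.0]
contact_force: [-0.3, -0.0, 0.0]
opening: 0.004
finger_force: 0.0
```

Run:
```python
from h import *
t,d=eyes.snapshot("scene"); W=cloud("scene",d); W0=np.load("/tmp/scene0.npz")["W"]
m=(W[...,2]>.090)&(W[...,2]<.16)&(W[...,0]>.56)&(W[...,0]<.67)&(W[...,1]>0)&(W[...,1]<.09); q=W[m]; print(m.sum(), np.percentile(q[:,2],[2,25,50,75,98]),q.min(0),q.max(0))
st=get_state(); p,d=eyes.snapshot("wrist"); W=cloud("wrist",d,st)
ex=np.array([.994,-.112]); s=(W[...,:2]-[.652,.046])@ex; l=(W[...,:2]-[.652,.046])@np.array([.112,.994])
for a in np.arange(-.095,0,.008):
    k=(s>a)&(s<a+.008)&(abs(l)<.03)&(W[...,2]<.13); print(round(a,3),k.sum(),np.round(np.median(W[k][:,2]),4) if k.any() else '')
go([.4675,-.061,.20])
```

```text
627 [0.09116075 0.095309   0.09666978 0.09792075 0.10018711] [0.56818544 0.00834042 0.09014931] [0.65666145 0.08786078 0.10246374]
-0.095 945 0.0756
-0.087 1128 0.0842
-0.079 1040 0.096
-0.071 1026 0.0955
-0.063 974 0.0955
-0.055 969 0.0955
-0.047 944 0.0956
-0.039 915 0.0955
-0.031 894 0.0955
-0.023 872 0.0954
-0.015 840 0.0955
-0.007 525 0.0954
pos [0.6174 0.0468 0.2155] yaw 3.039 F [ 1.1 -0.4 -0.4] open -0.0 t 12.75 tool delta mm [ 138.1 -122.6   15.6]
```

Lid is flat at 95.5 mm: shut. Now the green button.

Call:
apply_moves --deltas '[[[35,-20,0],0,0],[[35,-35,0],0,0],[[35,-35,0],0,0],[[33,-33,10],0,0],[[0,0,0],0,0]]'

```text
time: 13.25
position: [0.4601, -0.0657, 0.2027]
tool_rot: [-0.005, 0.055, 0.998, -0.001]
contact_force: [0.7, -0.0, -0.1]
opening: 0.002
finger_force: 0.0
```

```bash
python3 -c "
from h import *
go([.4675,-.061,.12])"
```

```text
pos [ 0.4601 -0.0657  0.2027] yaw 3.032 F [ 0.7 -0.  -0.1] open 0.0 t 13.25 tool delta mm [-7.7  5.7 82.6]
```

Call:
apply_moves --deltas '[[[0,0,30],0,0],[[0,0,20],0,0],[[0,0,0],0,0],[[0,0,0],0,0]]'

```text
time: 13.65
position: [0.4673, -0.0609, 0.1553]
tool_rot: [-0.001, 0.051, 0.999, 0.0]
contact_force: [-0.3, 0.4, 1.2]
opening: 0.003
finger_force: 0.0
```

```bash
python3 -c "
from h import *
go([.4675,-.061,.12])"
```

```text
pos [ 0.4673 -0.0609  0.1553] yaw 3.039 F [-0.3  0.4  1.2] open 0.0 t 13.65 tool delta mm [-0.3 -0.1 35.3]
```

Call:
apply_moves --deltas '[[[0,0,20],0,0],[[0,0,15],0,0],[[0,0,4],0,0],[[0,0,3],0,0],[[0,0,0],0,0]]'

```text
time: 14.15
position: [0.4682, -0.0611, 0.1148]
tool_rot: [0.0, 0.051, 0.999, 0.0]
contact_force: [-2.1, 1.0, 2.5]
opening: -0.001
finger_force: 1.2
```

Call:
apply_moves --deltas '[[[0,0,3],0,0],[[0,0,3],0,0],[[0,0,2],0,0],[[0,0,0],0,0],[[0,0,0],0,0]]'

```text
time: 14.65
position: [0.4687, -0.0611, 0.1096]
tool_rot: [0.001, 0.051, 0.999, -0.0]
contact_force: [-12.1, 2.7, 36.1]
opening: 0.003
finger_force: 18.0
```

Firm resistance 36 N, but the tip is 3.6 mm higher than expected; check with the cameras before deciding.

Run:
```python
from h import *
st=get_state(); print(st["contact_force"],st["wrist_torque"],st["joint_torque"].round(1))
t,d=eyes.snapshot("scene"); W=cloud("scene",d); W0=np.load("/tmp/scene0.npz"); 
tp,td=eyes.snapshot("top"); 
a=cv2.resize(W0["p"][160:220,235:305],None,fx=5.6,fy=5.6,interpolation=cv2.INTER_CUBIC);b=cv2.resize(t[160:220,235:305],None,fx=5.6,fy=5.6,interpolation=cv2.INTER_CUBIC)
cv2.imwrite("pics/g.png",np.hstack([a,b]))
for n in ["top","scene"]:
    z=np.load(f"/tmp/{n}0.npz")["W"]; r=np.hypot(z[...,0]-.4675,z[...,1]+.061)
    for a in np.arange(0,.036,.004):
        k=(r>=a)&(r<a+.004); print(n,round(a,3),k.sum(),np.round(np.percentile(z[k][:,2],[10,50,90]),4) if k.any() else '')
```

```text
[-12.09896108   2.68875442  36.14305744] [ 0.42363339  2.6554432  -0.03218322] [  0.2 -28.7   0.3 -17.9   0.3  -4.3  -0. ]
top 0.0 7 [0.0959 0.0981 0.0987]
top 0.004 25 [0.0949 0.0967 0.0994]
top 0.008 35 [0.0939 0.0968 0.0988]
top 0.012 50 [0.0866 0.0955 0.0978]
top 0.016 65 [0.0854 0.0864 0.0892]
top 0.02 76 [0.0742 0.0852 0.0883]
top 0.024 82 [0.0725 0.0752 0.0773]
top 0.028 113 [0.0723 0.0748 0.0773]
top 0.032 115 [0.0721 0.0747 0.0771]
scene 0.0 4 [0.0976 0.0989 0.1024]
scene 0.004 12 [0.0964 0.0987 0.1014]
scene 0.008 32 [0.0922 0.0984 0.1005]
scene 0.012 46 [0.0881 0.0951 0.0989]
scene 0.016 43 [0.0771 0.0883 0.0924]
scene 0.02 78 [0.076  0.0833 0.0895]
scene 0.024 43 [0.0747 0.0774 0.0819]
scene 0.028 51 [0.0749 0.0766 0.0794]
scene 0.032 58 [0.0749 0.0769 0.0791]
```

View pics/g.png

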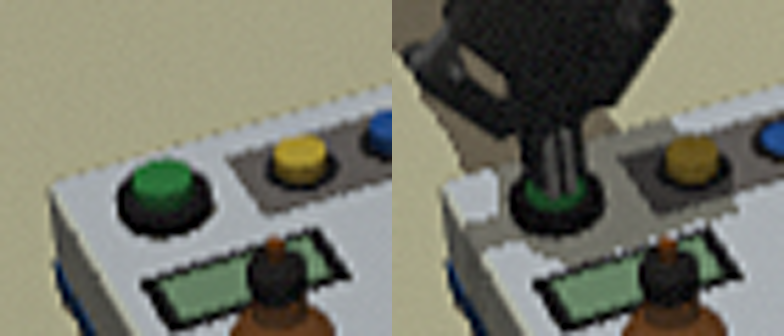

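The picture shows the fingertips centred on the green button (right half, ~(555,195)). The button stood at about 97 mm beforehand, so it is 4 mm taller than stated. The tip at 91 mm with a hard stop therefore means the full 6 mm travel. I'll ease the force slightly and confirm it stays down.

Call:
apply_moves --deltas '[[[0,0,-1],0,0],[[0,0,0],0,0],[[0,0,0],0,0],[[0,0,0],0,0]]'

```text
time: 15.15
position: [0.4686, -0.0611, 0.1098]
tool_rot: [0.001, 0.051, 0.999, -0.0]
contact_force: [-7.9, 1.5, 26.3]
opening: -0.001
finger_force: 13.1
```

```bash
python3 -c "
from h import *
print(ticket.finish_job())"
```

```text
the job is handed in; nothing more can be done
None
```

I did all four steps in order and handed the job in at about 15 s, with the green button held fully down at about 26 N. The rocker is on, the blue key is down and the lid is shut. The button stood about 4 mm taller than stated, so I judged "fully down" by its hard stop. I took no final look at the yellow and red keys or the other items.

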